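# Clamp the glass column

### The arm

A 6-joint arm with a two-finger parallel gripper is mounted at the origin on the work surface. World frame = base frame: x ahead of the robot, y to its left, z up, the work surface at z = 0. Lengths are in m, angles in rad, forces in N, time in s.
With the tool pointing down it reaches from about 0.375 to 0.9 m from the base axis. Payload 3.1 kg.
Tool frame: the origin (TCP) lies on the centre line of the jaws, within the pads' length; the fingertips stand 8 mm ahead of it and the grasp point (between the pads) lies 11 mm behind it; z points along the fingers, y is the line along which they close (so a half turn about z gives the same grasp; the last joint's range is limited). The gripper opens to 87 mm and grips with 3 to 60 N. Pads are 19 mm wide; open, the fingers measure 117 mm over their backs; the gripper's body (75 mm by 190 mm) begins 51 mm behind the grasp point.
Start: joints at [-1.313, 0.527, 1.433, -0, 1.181, -0.178], TCP at [0.264, -0.567, 0.201] pointing down, gripper open.
Joint ranges: [-3.08, 3.08], [-0.75, 2.2], [0.22, 2.44], [-1.43, 4.57], [0, 2.65], [-2.85, 2.85]. Speed limits (rad/s): [2.79, 2.79, 3.14, 3.14, 3.14, 3.14].

### API

Orientations are given as a unit quaternion [x, y, z, w].
In Python, from rig import robot gives the robot as it stands. The module is installed in compiled form; this text tells all that it offers.
- The arm moves only by the tool send_rows, never from a script. Its argument "increments" is one flat list of numbers, 7 for each row, row after row: the turn, a rotation vector about the world's x, y, z in rad, then the shift along the world's x, y, z in cm, then the opening, from 0 (shut) to 1 (fully open). A call has 1 to 20 rows; each row shifts and turns the commanded pose from where the row before left it; what a row does not reach is not made up. A row lasts 1/12 s, in which the tool goes at most 41.7 mm and 7.16 degrees, less where a joint would pass 70% of its speed; a pose out of reach is approached as far as the arm can. A call is refused whole if a number of a shift passes 4.17 or a number of a turn 0.125, either way. A call with a gripper value outside its range is refused whole. The fingers move at their own pace and stop on an object; "newtons" is the grip in N (left out, the last holds). Time passes only in rows, so rows that do not move let the fingers close. It gives the time, the measured TCP pose, the force, the opening and the grip force at its end, in the units of the state.
- robot.get_obs(): the state, without advancing time (a new reading comes with each control period).
- robot.camera(name): name is "side" or "top"; returns a dict with "image" (400x640x3 uint8, red, green, blue), "range_z" (400x640 float32, m along the optical axis (not along the pixel's ray), 0 where there is no reading), "fx", "fy", "cx", "cy" (pixels), "R" (3x3) and "t" (3): a world point X has camera coordinates R X + t. Camera axes: x right, y down, z forward; pixel columns grow to the right and rows downward; lengths in m; the calibration is good to about 2 mm. A picture is of the moment at which its call begins.
- robot.hand_in(): hands the job in; it is judged then, once.
The state is a dict: "time": time; "q": joint angles; "joint_velocities": joint speeds; "joint_torque": joint torques, N m; "position": TCP position; "tool_rot": TCP orientation; "ft_force": force on the tool from outside, world axes, zero at the start; "moment": the same for the moment, N m; "grip_width": finger opening in m; "grip_force": force on a finger pad.
Only numpy, scipy, OpenCV 4.12 (cv2) and the standard library are available. Lean on these libraries where they do the work, as an engineer would, in place of code of your own. Each camera call takes 0.05 s, during which the arm holds its last target. There are 200 camera calls.

### The job

Two blue tube clamps stand open on the lab bench; only one has a glass column lying in it. Close that one: swing its hinged half over the column until it is fully shut, and then swing its bolt with the red grip upright into the slot. Keep off the glass and leave the empty clamp alone.

Things in the scene. Friction and masses are not known exactly. Their poses are not given: they have to be found in the camera images.
- clamp: the clamp that holds the column, fixed to the bench: blue, on a grey plate 130 x 170 x 10 mm. Origin: centre of the plate's underside; y along the column, z up, x across from the bolt's side (-x) to the hinge's (+x). Here in mm: column axis x 0, z 75; hinge line of its hinged half x 34, z 75; pivot line of its bolt x -54, z 50; fixed saddle 50 wide, y -20 to 20, top z 78; end rests at y +-67.
- flap (a joint): angle of its hinged half, rad: 0 shut (a firm stop), 1.57 upright, more leans back to +x; starts 1.65 to 2.05. Stiff, stays put: 2 N moves its end. 40 mm wide along y, reaches 101 mm from the hinge line. Shut, in clamp mm: top z 102; free end a flat fork x -26 to -66, z 79 to 89, with a 16 mm slot between two 12 mm prongs. Pinch it across y; a good point, when shut, is x -57, z 84 (turns with it).
- bolt (a joint): angle of its swing bolt, rad: 0 upright in the slot (a firm stop), grows as it leans out to -x; starts 0.65 to 0.9. Stiff, stays put: 2 N on the grip moves it. 9 mm steel shank; flat red grip 20 mm thick along y, 30 mm wide, 49 to 91 mm from the pivot line, pinched across y. Its middle at angle b, in clamp mm: x -54 - 70 sin b, y 0, z 50 + 70 cos b. Upright, its underside is 10 mm above the shut fork; a raised fork blocks it.
- column_center (a point): middle of the loose glass column: pale amber tube 32 mm in diameter with white 38 mm end caps, 248 mm long in all, lying along the clamp's y in the saddle.
- spare: the empty clamp, same make, size and frame, also open and fixed to the bench. Not to be touched.

How it is judged:
On the way:
1. the hinged half is shut over the column while the bolt still leans out of the way (value of joint flap below 0.12 rad and value of joint bolt above 0.3 rad), for 0.2 s.
At the end, for the whole second after the job is handed in: the loaded clamp's hinged half is shut to within 0.12 rad, its bolt stands upright in the slot to within 0.17 rad (10 degrees), both at rest, and the column still lies within 15 mm of where it was (value of joint flap below 0.12 rad and value of joint bolt below 0.17 rad and distance of column_center from where it was at the start of the episode below 0.015 m and velocity of joint flap between -0.05 and 0.05 rad/s and velocity of joint bolt between -0.05 and 0.05 rad/s); the robot touches nothing.
It fails at once if the empty clamp is pushed (over 2 N) (contact force between spare and the fingers above 2 N or contact force between spare and the arm above 2 N).
It fails at once if the gripper or arm presses on the glass column (over 5 N) (contact force between column and the fingers above 5 N or contact force between column and the arm above 5 N).
It also fails if it takes over 48 s, if anything falls off the work surface, if the arm or the gripper's body presses on something with over 40 N, if the wrist force passes 120 N, or if a joint passes its speed limit or range.

## Working session

There is one attempt and no reset: what is moved stays moved. The work goes in short steps, Python scripts to look and compute and a tool call to move; the robot and the scene stay as the last step left them, time stands still between calls to the robot, and variables do not carry over. Pictures are saved under pics/ and viewed, at most 10 in all, crops included, and the job is handed in when it is done.

Besides the shell and the picture viewer there is one more tool, called after "Request:" as name(argument=value, ...), one argument or row to a line, values as JSON. send_rows: Moves the arm, as the interface text tells. Its arguments: {"type":"object","properties":{"increments":{"type":"array"},"newtons":{"type":"number"}},"required":["increments"]}

```bash
mkdir -p pics
python3 - <<'E'
from rig import robot
import cv2,numpy as np
o=robot.get_obs(); print(o['time'],o['position'],o['tool_rot'],o['grip_width'])
for n in('top','side'):
    c=robot.camera(n); cv2.imwrite(f'pics/{n}0.png',c['image'][:,:,::-1]); np.savez(f'{n}0.npz',**c); print(n,c['R'],c['t'],c['fx'],c['cx'],c['cy'])
E
```

```text
0.0 [ 0.26367019 -0.56580748  0.20049145] [ 9.76352036e-01  2.16184103e-01 -3.60450981e-05 -1.06478340e-03] 0.08714838495303336
top [[-0.00421817 -0.99988316  0.01469276]
 [-0.99673204  0.0030187  -0.08072249]
 [ 0.0806687  -0.01498524 -0.99662832]] [-0.01144244  0.5856108   0.96602048] 472.92063408379113 324.80540933452403 193.68347553681133
side [[-0.9980611  -0.06174457  0.00785208]
 [-0.03715119  0.48975061 -0.87107068]
 [ 0.04993833 -0.86967347 -0.49109491]] [0.58169856 0.08885024 0.88126909] 502.9337671806635 315.59319614490204 200.5136273208673
```

View pics/top0.png

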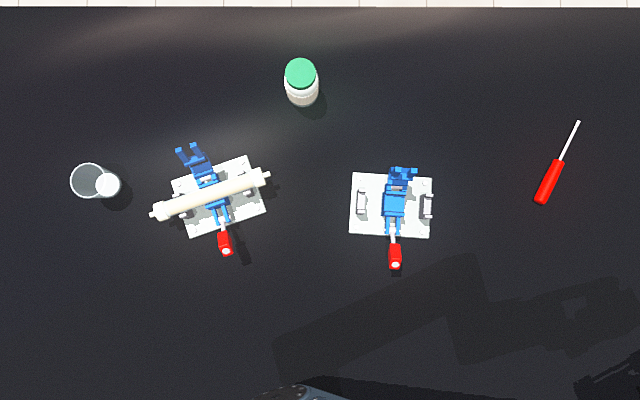

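View pics/side0.png

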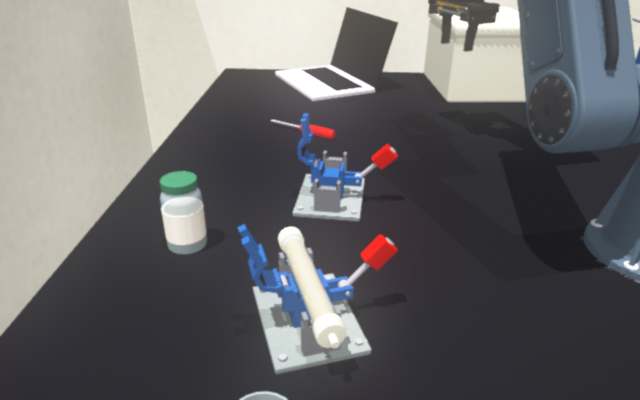

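The top view shows the loaded clamp at about pixel (215,197), with its red grip at (226,243) and flap tips at (180,152) and (194,147). The empty clamp is at about (392,205). In both, the bolt points toward the robot.

```bash
cat > h.py <<'E'
import numpy as np,cv2
def cloud(c):
    z=c['range_z'];v,u=np.mgrid[:400,:640]
    p=np.stack([(u-c['cx'])/c['fx']*z,(v-c['cy'])/c['fy']*z,z],-1)
    P=(p-c['t'])@c['R']   # R^T (p-t)
    P[z==0]=np.nan
    return P
def masks(c):
    h=cv2.cvtColor(c['image'],cv2.COLOR_RGB2HSV);H,S,V=[h[...,i].astype(int) for i in range(3)]
    return dict(blue=(H>100)&(H<125)&(S>130)&(V>50),red=((H<8)|(H>172))&(S>150)&(V>60),pale=(S<110)&(V>110))
E
python3 - <<'E'
from h import *
for n in('top','side'):
    c=np.load(n+'0.npz');P=cloud(c);m=masks(c)
    box=(P[...,1]>.1)&(P[...,1]<.45)&(P[...,0]>.3)&(P[...,0]<.75)
    pl=P[box&m['pale']&(abs(P[...,2]-.01)<.006)]
    r=cv2.minAreaRect((pl[:,:2]*1000).astype(np.float32));print(n,'plate',r,np.median(pl[:,2]),len(pl))
    col=P[box&(P[...,2]>.08)&~m['blue']&~m['red']&(P[...,2]<.12)]
    mu=np.nanmean(col,0);w,V=np.linalg.eigh(np.cov(col.T));ax=V[:,-1];s=(col-mu)@ax
    print('col',mu,ax,s.min(),s.max(),mu+ax*(s.min()+s.max())/2)
    # clamp frame from rect
    cx=np.array([ax[1],-ax[0]]);cx/=np.linalg.norm(cx);cx*=np.sign(cx[0]);cy=np.array([-cx[1],cx[0]])
    print('yaw',np.arctan2(cx[1],cx[0]))
    o=np.array(r[0])/1000
    for k in('red','blue'):
        q=P[box&m[k]&(P[...,2]>.02)]
        L=np.c_[(q[:,:2]-o)@cx,(q[:,:2]-o)@cy,q[:,2]]*1000
        print(k,len(q),np.percentile(L,[2,50,98],axis=0).round(1).tolist())
        if k=='red': a=np.arctan2(-(L[:,0]+54),L[:,2]-50);print(' bolt ang',np.percentile(a,[5,50,95]))
        else:
            f=L[(L[:,2]>105)];a=np.arctan2(f[:,2]-75,-(f[:,0]-34));print(' flap',np.percentile(a,[5,50,95]),f.max(0),f.min(0), np.hypot(f[:,2]-75,f[:,0]-34).max())
E
```

```text
top plate ((572.9534912109375, 279.34954833984375), (156.0222625732422, 323.96539306640625), 8.428376197814941) 0.010447163374749782 2630
col [0.58356408 0.22852598 0.08941681] [-0.12927929  0.99158961 -0.00607516] -0.1313768093483952 0.21891666597421772 [0.57790553 0.27192779 0.0891509 ]
yaw 0.12964454276308746
red 259 [[-121.5, -100.6, 92.1], [-96.6, -90.1, 112.0], [-77.1, -76.3, 126.0]]
 bolt ang [0.44499296 0.55708115 0.84048885]
blue 725 [[-46.1, -90.3, 46.2], [52.5, -61.0, 88.2], [83.8, -34.4, 164.6]]
 flap [1.95927161 2.02695673 2.12243455] [ 88.08579926 -31.52745503 167.92907962] [ 52.46359123 -74.3580544  112.23934483] 104.26381451213238
side plate ((581.840087890625, 215.3291015625), (130.03732299804688, 173.65818786621094), 19.28008270263672) 0.010251430934296344 4025
col [0.58072009 0.25324589 0.08853259] [-0.10541832  0.99442171 -0.00352841] -0.14516463858535877 0.17020674243635608 [0.57940014 0.2656971  0.08848841]
yaw 0.10561521158634861
red 711 [[-120.1, -29.3, 83.7], [-98.2, -15.7, 105.7], [-78.0, -10.3, 124.4]]
 bolt ang [0.47054933 0.64735508 0.9121191 ]
blue 1641 [[-54.3, -20.9, 50.9], [53.5, 19.1, 88.7], [82.0, 37.4, 163.9]]
 flap [1.95466998 2.04352525 2.39815723] [ 87.6916685   39.02527644 165.70302812] [ 51.02748321  -8.51564459 105.11443981] 101.95296384724777
```

```bash
cat >> h.py <<'E'
def measure(n,c,o,yaw):
    P=cloud(c);m=masks(c);cx=np.array([np.cos(yaw),np.sin(yaw)]);cy=np.array([-cx[1],cx[0]])
    L=np.concatenate([((P[...,:2]-o)@np.stack([cx,cy],1)),P[...,2:]],-1)*1000
    box=(abs(L[...,0])<150)&(abs(L[...,1])<130)
    pl=P[box&m['pale']&(abs(L[...,2]-10)<4)&(abs(L[...,1])<92)&(abs(L[...,0])<72)]
    print(n,'plate',cv2.minAreaRect((pl[:,:2]*1000).astype(np.float32)))
    col=L[box&~m['blue']&~m['red']&(L[...,2]>84)&(L[...,2]<112)&(abs(L[...,0])<30)&(abs(L[...,1])<120)]
    if len(col): print(' col line slope,off',np.polyfit(col[:,1],col[:,0],1),'y',col[:,1].min(),col[:,1].max(),'top z',np.percentile(col[:,2],98))
    q=L[box&m['red']&(L[...,2]>40)]
    if len(q):
        r=cv2.minAreaRect(q[:,[0,2]].astype(np.float32));print(' red xz rect',r,'y',np.percentile(q[:,1],[3,50,97]),'ang',np.arctan2(-(r[0][0]+54),r[0][1]-50))
    f=L[box&m['blue']&(L[...,2]>20)]
    d=np.hypot(f[:,0]-34,f[:,2]-75);f=f[(d>65)&(d<106)&(f[:,2]>84)]
    a=np.arctan2(f[:,2]-75,34-f[:,0]);print(' flap',len(f),np.percentile(a,[3,50,97]),'y',np.percentile(f[:,1],[2,98]))
E
python3 - <<'E'
from h import *
for n in('top','side'): measure(n,np.load(n+'0.npz'),np.array([.5818,.2153]),np.radians(19.28))
E
```

```text
top plate ((582.8231811523438, 213.14471435546875), (130.1522216796875, 170.44381713867188), 19.577775955200195)
 col line slope,off [-3.29884614e-04 -4.07198206e-01] y -110.67320246041218 109.45067390018596 top z 95.1397074266465
 red xz rect ((-101.46782684326172, 103.18557739257812), (31.291959762573242, 43.457759857177734), 46.18355178833008) y [-12.49537709  -5.25971645   6.55926649] ang 0.728652818741678
 flap 168 [2.01407912 2.03822296 2.10562182] y [-21.75380526  16.4483328 ]
side plate ((581.8872680664062, 215.29554748535156), (129.94898986816406, 173.67189025878906), 19.226530075073242)
 col line slope,off [-1.52754754e-03  1.75368288e+00] y -108.78816841623964 113.32304234219647 top z 94.13816613156375
 red xz rect ((-102.45426177978516, 101.75193786621094), (32.09196472167969, 41.4598274230957), 43.12133026123047) y [-6.68958475  8.50460352 10.7358981 ] ang 0.7525011329294197
 flap 408 [2.02225842 2.06314892 2.14860375] y [-17.46549277  20.70533421]
```

Request:
send_rows(
  increments=[0, 0, -0.005, 1.7, 3.5, 0.5, 1, 0, 0, -0.005, 1.7, 3.5, 0.5, 1, 0, 0, -0.005, 1.7, 3.5, 0.5, 1, 0, 0, -0.005, 1.7, 3.5, 0.5, 1, 0, 0, -0.005, 1.7, 3.5, 0.5, 1, 0, 0, -0.005, 1.7, 3.5, 0.5, 1, 0, 0, -0.005, 1.7, 3.5, 0.5, 1, 0, 0, -0.005, 1.7, 3.5, 0.5, 1, 0, 0, -0.005, 1.7, 3.5, 0.5, 1, 0, 0, -0.005, 1.7, 3.5, 0.5, 1, 0, 0, -0.005, 1.7, 3.5, 0.5, 1, 0, 0, -0.005, 1.7, 3.5, 0.5, 1, 0, 0, -0.005, 1.7, 3.5, 0.5, 1, 0, 0, -0.005, 1.7, 3.5, 0.5, 1, 0, 0, -0.005, 1.7, 3.5, 0.5, 1, 0, 0, -0.005, 1.7, 3.5, 0.5, 1, 0, 0, -0.005, 1.7, 3.5, 0.5, 1, 0, 0, -0.005, 1.7, 3.5, 0.5, 1, 0, 0, -0.005, 1.7, 3.5, 0.5, 1, 0, 0, 0, 1.7, 3.5, 0.5, 1],
  newtons=15,
)

```text
time: 1.77
position: [0.6039, 0.1355, 0.3012]
tool_rot: [0.986, 0.17, -0.001, -0.0]
ft_force: [1.3, -0.8, -0.2]
grip_width: 0.0868
grip_force: 0.0
```

Request:
send_rows(
  increments=[0, 0, 0, 1.6, 3.5, 0, 1, 0, 0, 0, 1.6, 3.5, 0, 1, 0, 0, 0, 1.6, 3.5, 0, 1, 0, 0, 0, 0, 0, 0, 1, 0, 0, 0, 0, 0, 0, 1],
)

```text
time: 2.18
position: [0.6515, 0.2404, 0.2998]
tool_rot: [0.985, 0.171, -0.001, 0.0]
ft_force: [0.6, -1.1, -0.4]
grip_width: 0.0871
grip_force: 0.0
```

```bash
cat >> h.py <<'E'
def where(o,O=np.array([.5823,.2138]),yaw=.3386):
    from scipy.spatial.transform import Rotation as T
    R=T.from_quat(o['tool_rot']).as_matrix();c,s=np.cos(yaw),np.sin(yaw)
    g=o['position']-.011*R[:,2];d=g[:2]-O
    print('t',o['time'],'grasp local mm',np.round([1e3*(c*d[0]+s*d[1]),1e3*(-s*d[0]+c*d[1]),1e3*g[2]],1),'yaw err',round(np.arctan2(R[1,0],R[0,0])-yaw,4),'z',R[:,2].round(3),'F',np.round(o['ft_force'],1),'w',o['grip_width'],o['grip_force'],'q',np.round(o['q'],2))
E
python3 -c "
from h import *
from rig import robot
where(robot.get_obs())"
```

```text
t 2.1833 grasp local mm [ 74.1   2.1 310.8] yaw err 0.0056 z [-0.002 -0.001 -1.   ] F [ 0.6 -1.1 -0.4] w 0.08706969153978103 0.0 q [ 0.19  0.55  1.11 -0.    1.48  1.42]
```

Request:
send_rows(
  increments=[0, 0, 0, 0.2, -0.1, -3, 1, 0, 0, 0, 0, 0, -3, 1, 0, 0, 0, 0, 0, -3, 1, 0, 0, 0, 0, 0, -3, 1, 0, 0, 0, 0, 0, -3, 1, 0, 0, 0, 0, 0, 0, 1, 0, 0, 0, 0, 0, 0, 0.3, 0, 0, 0, 0, 0, 0, 0.3, 0, 0, 0, 0, 0, 0, 0.3, 0, 0, 0, 0, 0, 0, 0.3, 0, 0, 0, 0, 0, 0, 0.3, 0, 0, 0, 0, 0, 0, 0.3],
)

```text
time: 3.18
position: [0.6545, 0.2376, 0.1529]
tool_rot: [0.986, 0.17, 0.001, -0.0]
ft_force: [0.5, 0.1, 0.2]
grip_width: 0.0548
grip_force: 0.0
```

```bash
python3 -c "
from h import *
from rig import robot
where(robot.get_obs())
c=robot.camera('side');cv2.imwrite('pics/s1.png',c['image'][:,:,::-1])
measure('side',c,np.array([.5823,.2138]),.3386)"
```

```text
t 3.1833 grasp local mm [ 75.9  -1.5 163.9] yaw err 0.0023 z [ 0.002  0.    -1.   ] F [0.5 0.1 0.2] w 0.05484562889977004 0.0 q [ 0.19  0.67  1.28 -0.    1.18  1.42]
side plate ((581.4568481445312, 216.02781677246094), (130.3568115234375, 171.64065551757812), 19.131650924682617)
 col line slope,off [1.07724443e-03 1.77800534e+00] y -106.86170535332226 114.57293428697481 top z 94.24973792893431
 red xz rect ((-101.68463134765625, 101.66346740722656), (31.071678161621094, 42.61119842529297), 44.01058578491211) y [-4.9687913  10.37682693 12.45216421] ang 0.7453701119387702
 flap 287 [2.02581942 2.07997063 2.15444632] y [-15.39065424  22.59876288]
```

View pics/s1.png

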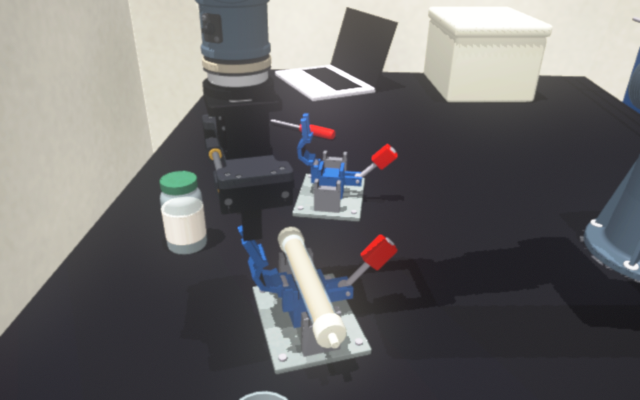

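The fingers straddle the fork near (250,235) and are still closing. I'll lower slightly and finish the pinch.

Request:
send_rows(
  increments=[0, 0, 0, 0, 0, -0.4, 0.6, 0, 0, 0, 0, 0, 0, 0.3, 0, 0, 0, 0, 0, 0, 0.3, 0, 0, 0, 0, 0, 0, 0.3, 0, 0, 0, 0, 0, 0, 0.3, 0, 0, 0, 0, 0, 0, 0.3, 0, 0, 0, 0, 0, 0, 0.3, 0, 0, 0, 0, 0, 0, 0.3],
)

```text
time: 3.9
position: [0.6539, 0.2375, 0.1475]
tool_rot: [0.986, 0.17, 0.0, 0.0]
ft_force: [-0.6, -0.0, 0.5]
grip_width: 0.0266
grip_force: 0.0
```

```bash
python3 -c "
from h import *
from rig import robot
where(robot.get_obs())"
```

```text
t 3.9 grasp local mm [ 75.4  -1.5 158.5] yaw err 0.0022 z [ 0. -0. -1.] F [-0.6 -0.   0.5] w 0.026649816657360957 0.0 q [ 0.19  0.68  1.29 -0.    1.17  1.42]
```

Run:
```python
from h import *
from rig import robot
O=np.array([.5823,.2138]);yaw=.3386
C={n:robot.camera(n) for n in('top','side')}
cx=np.array([np.cos(yaw),np.sin(yaw)]);cy=np.array([-cx[1],cx[0]])
for tag in('0','now'):
  for n in('top','side'):
    c=np.load(n+'0.npz') if tag=='0' else C[n]
    P=cloud(c);L=np.concatenate([((P[...,:2]-O)@np.stack([cx,cy],1)),P[...,2:]],-1)*1000
    k=masks(c)['blue']&(abs(L[...,0])<130)&(abs(L[...,1])<60)
    print(tag,n)
    for z in range(100,172,10):
        q=L[k&(abs(L[...,2]-z)<5)]
        if len(q)>3: print(z,len(q),'x',np.percentile(q[:,0],[5,50,95]).round(),'y',np.percentile(q[:,1],[5,50,95]).round())
a=C['top']['image'][90:290,100:340,::-1];b=C['side']['image'][150:350,180:420,::-1]
cv2.imwrite('pics/z2.png',cv2.resize(np.hstack([a,b]),None,fx=1.66,fy=1.66,interpolation=cv2.INTER_CUBIC))
```

```text
0 top
130 114 x [57. 61. 67.] y [-19.  -1.  16.]
140 30 x [65. 67. 70.] y [-18.  11.  17.]
150 33 x [70. 71. 74.] y [-19.   9.  17.]
160 87 x [74. 79. 86.] y [-20.   8.  17.]
170 12 x [78. 80. 82.] y [-20. -11.  17.]
0 side
100 31 x [66. 70. 74.] y [19. 21. 22.]
110 105 x [69. 74. 76.] y [-15.  12.  22.]
120 72 x [64. 70. 73.] y [-3. 20. 22.]
130 163 x [57. 62. 71.] y [-15.  13.  22.]
140 86 x [66. 70. 77.] y [-9. 21. 22.]
150 98 x [70. 74. 81.] y [-11.  20.  22.]
160 184 x [75. 80. 86.] y [-16.  11.  21.]
170 8 x [78. 78. 79.] y [-13.   3.  19.]
now top
130 33 x [59. 61. 64.] y [-20.  -8.   1.]
now side
100 31 x [66. 70. 74.] y [20. 21. 22.]
110 106 x [69. 74. 76.] y [-15.  11.  22.]
120 73 x [64. 70. 73.] y [-2. 20. 22.]
130 153 x [58. 62. 71.] y [-14.  16.  22.]
140 86 x [65. 70. 76.] y [-9. 20. 22.]
150 75 x [70. 75. 81.] y [-7. 21. 22.]
160 107 x [74. 82. 86.] y [-14.  19.  22.]
```

View pics/z2.png

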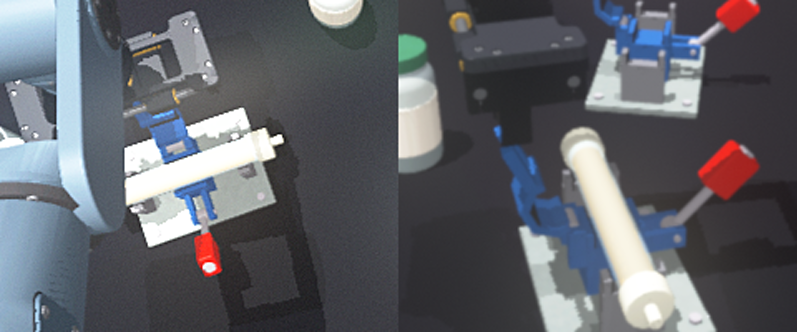

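Run:
```python
from h import *
from rig import robot
O=np.array([.5823,.2138]);yaw=.3386
cx=np.array([np.cos(yaw),np.sin(yaw)]);cy=np.array([-cx[1],cx[0]])
c=robot.camera('side');P=cloud(c);L=np.concatenate([((P[...,:2]-O)@np.stack([cx,cy],1)),P[...,2:]],-1)*1000
for v in(205,212,219,226,231,235,238):
    print(v,[(u,*L[v,u].round().astype(int)) if np.isfinite(L[v,u,0]) else u for u in range(236,272,4)])
# is there anything between? side depth change vs the first picture
o=np.load('side0.npz');k=(np.abs(c['range_z']-o['range_z'])>.02)&(L[...,2]>100)&(L[...,2]<185)&(abs(L[...,0])<130)
q=L[k];print(len(q))
for z in range(140,186,5):
    s=q[abs(q[:,2]-z)<2.5]
    if len(s)>3: print(z,len(s),np.percentile(s[:,:2],[5,50,95],axis=0).round().tolist())
```

```text
205 [(236, np.int64(96), np.int64(85), np.int64(253)), (240, np.int64(93), np.int64(87), np.int64(253)), (244, np.int64(88), np.int64(86), np.int64(252)), (248, np.int64(84), np.int64(86), np.int64(251)), (252, np.int64(80), np.int64(85), np.int64(250)), (256, np.int64(76), np.int64(86), np.int64(250)), (260, np.int64(72), np.int64(85), np.int64(249)), (264, np.int64(68), np.int64(86), np.int64(249)), (268, np.int64(64), np.int64(85), np.int64(248))]
212 [(236, np.int64(97), np.int64(86), np.int64(245)), (240, np.int64(93), np.int64(86), np.int64(245)), (244, np.int64(89), np.int64(86), np.int64(244)), (248, np.int64(85), np.int64(85), np.int64(243)), (252, np.int64(81), np.int64(87), np.int64(243)), (256, np.int64(77), np.int64(87), np.int64(243)), (260, np.int64(72), np.int64(85), np.int64(241)), (264, np.int64(68), np.int64(86), np.int64(241)), (268, np.int64(64), np.int64(87), np.int64(240))]
219 [(236, np.int64(59), np.int64(-303), np.int64(0)), (240, np.int64(83), np.int64(-14), np.int64(175)), (244, np.int64(82), np.int64(24), np.int64(198)), (248, np.int64(77), np.int64(24), 
[... 1544 characters left out ...]
t64(11), np.int64(-233), np.int64(0))]
238 [(236, np.int64(68), np.int64(-239), np.int64(0)), (240, np.int64(61), np.int64(-237), np.int64(-1)), (244, np.int64(82), np.int64(10), np.int64(162)), (248, np.int64(78), np.int64(15), np.int64(165)), (252, np.int64(70), np.int64(-8), np.int64(148)), (256, np.int64(34), np.int64(-228), np.int64(1)), (260, np.int64(27), np.int64(-227), np.int64(0)), (264, np.int64(20), np.int64(-225), np.int64(0)), (268, np.int64(13), np.int64(-222), np.int64(1))]
250
170 42 [[65.0, -20.0], [76.0, 20.0], [86.0, 22.0]]
175 84 [[65.0, -19.0], [77.0, 21.0], [86.0, 23.0]]
180 69 [[65.0, 18.0], [75.0, 21.0], [85.0, 22.0]]
185 32 [[66.0, 19.0], [75.0, 21.0], [85.0, 23.0]]
```

The fingers never reached the fork. The side depth shows their tips at z ≈ 168 mm, just above the fork tip, so the tool sits about 29 mm higher than its reported pose implies. X and y agree. I'll reopen, go down by that much and pinch.

Request:
send_rows(
  increments=[0, 0, 0, 0, 0, 0, 0.75, 0, 0, 0, 0, 0, 0, 0.75, 0, 0, 0, 0, 0, 0, 0.75, 0, 0, 0, 0, 0, 0, 0.75, 0, 0, 0, 0, 0, 0, 0.75, 0, 0, 0, 0, 0, 0, 0.75, 0, 0, 0, 0, 0, 0, 0.75, 0, 0, 0, 0.2, 0.1, -0.8, 0.75, 0, 0, 0, 0, 0, -0.8, 0.75, 0, 0, 0, 0, 0, -0.8, 0.75, 0, 0, 0, 0, 0, -0.6, 0.75, 0, 0, 0, 0, 0, 0, 0.75],
)

```text
time: 5.05
position: [0.6542, 0.2381, 0.1147]
tool_rot: [0.986, 0.17, -0.002, 0.0]
ft_force: [-0.6, 0.0, -0.1]
grip_width: 0.0647
grip_force: 0.0
```

Request:
send_rows(
  increments=[0, 0, 0, 0, 0, 0, 0.3, 0, 0, 0, 0, 0, 0, 0.3, 0, 0, 0, 0, 0, 0, 0.3, 0, 0, 0, 0, 0, 0, 0.3, 0, 0, 0, 0, 0, 0, 0.3, 0, 0, 0, 0, 0, 0, 0.3, 0, 0, 0, 0, 0, 0, 0.3],
)

```text
time: 5.63
position: [0.6556, 0.2401, 0.118]
tool_rot: [0.986, 0.169, 0.0, -0.001]
ft_force: [-1.8, 5.6, 1.4]
grip_width: 0.0396
grip_force: 15.0
```

```bash
python3 -c "
from h import *
from rig import robot
where(robot.get_obs())"
```

```text
t 5.6333 grasp local mm [ 77.9   0.4 129. ] yaw err 0.002 z [ 0.     0.003 -1.   ] F [-1.8  5.6  1.4] w 0.03959239698036028 15.000252400059253 q [0.19 0.72 1.31 0.   1.12 1.42]
```

Run:
```python
import numpy as np
p=np.linspace(2.057,0.08,25);x=34-93.7*np.cos(p);z=75+93.7*np.sin(p)
W=np.c_[x*.9432,x*.3321,z]/10
d=np.round(np.diff(np.round(W,1),axis=0),1)
print(', '.join('0, 0, 0, %g, %g, %g, 0.3'%tuple(r) for r in d))
```

```text
0, 0, 0, -0.6, -0.2, 0.3, 0.3, 0, 0, 0, -0.7, -0.3, 0.3, 0.3, 0, 0, 0, -0.7, -0.2, 0.2, 0.3, 0, 0, 0, -0.7, -0.3, 0.2, 0.3, 0, 0, 0, -0.7, -0.2, 0, 0.3, 0, 0, 0, -0.8, -0.3, 0.1, 0.3, 0, 0, 0, -0.7, -0.3, -0.1, 0.3, 0, 0, 0, -0.7, -0.2, -0.1, 0.3, 0, 0, 0, -0.7, -0.3, -0.1, 0.3, 0, 0, 0, -0.7, -0.2, -0.3, 0.3, 0, 0, 0, -0.7, -0.2, -0.2, 0.3, 0, 0, 0, -0.6, -0.3, -0.4, 0.3, 0, 0, 0, -0.7, -0.2, -0.4, 0.3, 0, 0, 0, -0.6, -0.2, -0.4, 0.3, 0, 0, 0, -0.5, -0.2, -0.5, 0.3, 0, 0, 0, -0.5, -0.2, -0.6, 0.3, 0, 0, 0, -0.5, -0.1, -0.6, 0.3, 0, 0, 0, -0.4, -0.2, -0.6, 0.3, 0, 0, 0, -0.4, -0.1, -0.7, 0.3, 0, 0, 0, -0.3, -0.1, -0.7, 0.3, 0, 0, 0, -0.3, -0.1, -0.7, 0.3, 0, 0, 0, -0.2, -0.1, -0.7, 0.3, 0, 0, 0, -0.1, 0, -0.8, 0.3, 0, 0, 0, -0.1, -0.1, -0.8, 0.3
```

Request:
send_rows(
  increments=[0, 0, 0, -0.6, -0.2, 0.3, 0.3, 0, 0, 0, -0.7, -0.3, 0.3, 0.3, 0, 0, 0, -0.7, -0.2, 0.2, 0.3, 0, 0, 0, -0.7, -0.3, 0.2, 0.3, 0, 0, 0, -0.7, -0.2, 0, 0.3, 0, 0, 0, -0.8, -0.3, 0.1, 0.3, 0, 0, 0, -0.7, -0.3, -0.1, 0.3, 0, 0, 0, -0.7, -0.2, -0.1, 0.3, 0, 0, 0, -0.7, -0.3, -0.1, 0.3, 0, 0, 0, -0.7, -0.2, -0.3, 0.3, 0, 0, 0, -0.7, -0.2, -0.2, 0.3, 0, 0, 0, -0.6, -0.3, -0.4, 0.3],
)

```text
time: 6.63
position: [0.5736, 0.2112, 0.1183]
tool_rot: [0.986, 0.169, 0.002, -0.002]
ft_force: [-3.4, 11.1, 8.1]
grip_width: 0.04
grip_force: 15.0
```

```bash
python3 -c "
from h import *
from rig import robot
where(robot.get_obs())
c=robot.camera('side');cv2.imwrite('pics/s3.png',c['image'][:,:,::-1])
measure('side',c,np.array([.5823,.2138]),.3386)"
```

```text
t 6.6333 grasp local mm [ -9.1   0.4 129.3] yaw err 0.0017 z [ 0.004  0.005 -1.   ] F [-3.4 11.1  8.1] w 0.03995635607301523 15.000741821131669 q [0.17 0.61 1.55 0.01 0.98 1.4 ]
side plate ((581.7647094726562, 215.85113525390625), (129.87435913085938, 172.0015106201172), 19.458330154418945)
 col line slope,off [-0.01377998  3.23886476] y -106.47898430122983 114.72428807033712 top z 94.23309875225061
 red xz rect ((-101.8133544921875, 101.89103698730469), (31.22025489807129, 42.61101531982422), 42.723480224609375) y [-4.61136819 10.31776734 12.49997293] ang 0.7445232206047425
 flap 239 [1.07494971 1.17276319 1.2135735 ] y [-15.28477168  22.42212965]
```

View pics/s3.png

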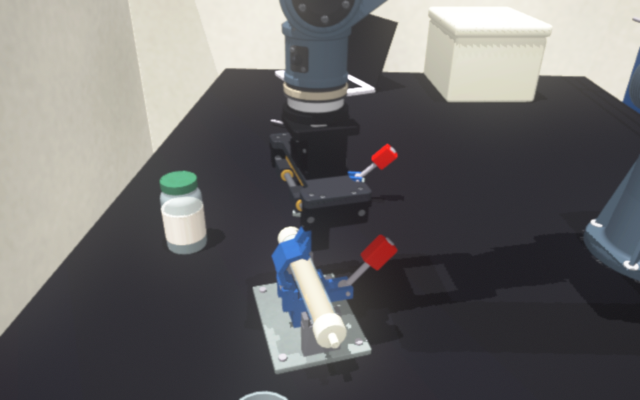

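The flap is following, at about 1.07 rad and shown over the column at (290,250). Side force is mild, so I'll shift 1 mm in +y to relieve it.

Request:
send_rows(
  increments=[0, 0, 0, -0.7, -0.1, -0.4, 0.3, 0, 0, 0, -0.6, -0.2, -0.4, 0.3, 0, 0, 0, -0.5, -0.2, -0.5, 0.3, 0, 0, 0, -0.5, -0.2, -0.6, 0.3, 0, 0, 0, -0.5, -0.1, -0.6, 0.3, 0, 0, 0, -0.4, -0.2, -0.6, 0.3, 0, 0, 0, -0.4, -0.1, -0.7, 0.3, 0, 0, 0, -0.3, -0.1, -0.7, 0.3, 0, 0, 0, -0.3, -0.1, -0.7, 0.3],
)

```text
time: 7.43
position: [0.5309, 0.1963, 0.0645]
tool_rot: [0.986, 0.169, 0.001, -0.001]
ft_force: [-0.2, 7.0, 1.5]
grip_width: 0.0396
grip_force: 15.0
```

```bash
python3 -c "
from h import *
from rig import robot
where(robot.get_obs())
c=robot.camera('side')
measure('side',c,np.array([.5823,.2138]),.3386)"
```

```text
t 7.4333 grasp local mm [-54.3   0.5  75.5] yaw err 0.0019 z [ 0.001  0.001 -1.   ] F [-0.2  7.   1.5] w 0.039633841745145504 15.000197240151465 q [0.16 0.64 1.7  0.   0.8  1.39]
side plate ((581.79833984375, 215.8526153564453), (129.72511291503906, 172.0596923828125), 19.303253173828125)
 col line slope,off [-1.14287571e-04  1.80241672e+00] y -105.8149123590422 114.71191467219278 top z 103.68344576211621
 red xz rect ((-75.69369506835938, 169.10260009765625), (188.19305419921875, 56.700801849365234), 81.99485778808594) y [ 9.23061327 11.43325477 88.06582788] ang 0.18016782599578268
 flap 309 [0.31557017 0.39610138 0.44775571] y [-16.99089394  22.46140156]
```

Request:
send_rows(
  increments=[0, 0, 0, -0.2, -0.1, -0.7, 0.3, 0, 0, 0, -0.1, 0, -0.7, 0.3, 0, 0, 0, -0.1, 0, -0.6, 0.3, 0, 0, 0, 0, 0, -0.3, 0.3, 0, 0, 0, 0, 0, 0, 0.3],
)

```text
time: 7.9
position: [0.5269, 0.1949, 0.0427]
tool_rot: [0.986, 0.17, 0.0, -0.0]
ft_force: [-3.0, 5.6, 9.6]
grip_width: 0.0394
grip_force: 15.0
```

```bash
python3 -c "
from h import *
from rig import robot
where(robot.get_obs())
c=robot.camera('side');cv2.imwrite('pics/s4.png',c['image'][:,:,::-1])
measure('side',c,np.array([.5823,.2138]),.3386)"
```

```text
t 7.9 grasp local mm [-58.6   0.6  53.7] yaw err 0.0023 z [ 0.     0.001 -1.   ] F [-3.   5.6  9.6] w 0.039448299681748726 15.000805612653494 q [0.16 0.67 1.72 0.   0.75 1.38]
side plate ((582.0631103515625, 214.81529235839844), (129.88258361816406, 173.33352661132812), 19.17989730834961)
 col line slope,off [1.01260020e-03 1.91507629e+00] y -106.41885549832863 114.49064413846367 top z 96.42489945983294
 red xz rect ((-61.98321533203125, 262.4375), (77.98487091064453, 0.6958633661270142), 29.91779899597168) y [-13.88179368   5.65917248   9.11817543] ang 0.037561450178843284
 flap 191 [0.12274062 0.1874577  0.2295681 ] y [-17.52241882  22.26364813]
```

View pics/s4.png

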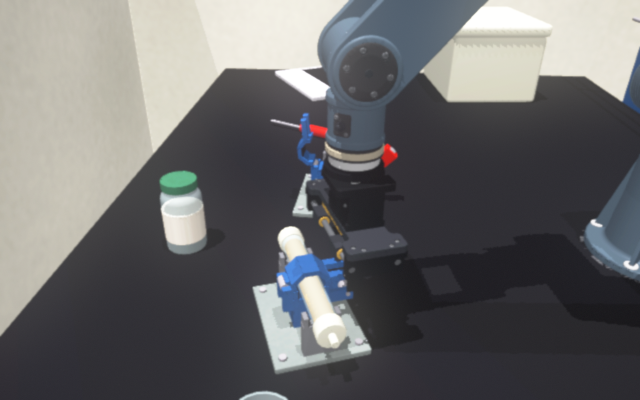

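Request:
send_rows(
  increments=[0, 0, 0, 0, 0, -0.4, 0.3, 0, 0, 0, 0, 0, 0, 0.3, 0, 0, 0, 0, 0, 0, 0.3],
)

```text
time: 8.2
position: [0.5273, 0.195, 0.0397]
tool_rot: [0.986, 0.17, 0.001, -0.0]
ft_force: [-4.1, 4.1, 15.1]
grip_width: 0.0398
grip_force: 15.0
```

Request:
send_rows(
  increments=[0, 0, 0, 0, 0, 0, 0.75, 0, 0, 0, 0, 0, 0, 0.75, 0, 0, 0, 0, 0, 0, 0.75, 0, 0, 0, 0, 0, 0, 0.75, 0, 0, 0, 0, 0, 0, 0.75, 0, 0, 0, 0, 0, 0, 0.75, 0, 0, 0, 0, 0, 1, 0.75, 0, 0, 0, 0, 0, 2, 0.75, 0, 0, 0, 0, 0, 2, 0.75, 0, 0, 0, 0, 0, 3, 0.75, 0, 0, 0, 0, 0, 3, 0.75, 0, 0, 0, 0, 0, 2, 0.75, 0, 0, 0, 0, 0, 0, 0.75],
)

```text
time: 9.28
position: [0.5303, 0.1951, 0.1729]
tool_rot: [0.985, 0.17, 0.005, 0.0]
ft_force: [1.3, -0.1, -0.2]
grip_width: 0.0652
grip_force: 0.0
```

```bash
python3 -c "
from h import *
from rig import robot
where(robot.get_obs())
c=robot.camera('side');cv2.imwrite('pics/s5.png',cv2.resize(c['image'][150:350,220:460,::-1],None,fx=2.5,fy=2.5))
measure('side',c,np.array([.5823,.2138]),.3386)
measure('top',robot.camera('top'),np.array([.5823,.2138]),.3386)
yaw=.3386;cx=np.array([np.cos(yaw),np.sin(yaw)]);cy=np.array([-cx[1],cx[0]])
P=cloud(c);L=np.concatenate([((P[...,:2]-np.array([.5823,.2138]))@np.stack([cx,cy],1)),P[...,2:]],-1)*1000
k=masks(c)['blue']&(abs(L[...,1])<40)&(L[...,2]>60)&(L[...,2]<130)
for x in range(-70,40,8):
  q=L[k&(abs(L[...,0]-x)<4)]
  if len(q)>2: print(x,len(q),np.percentile(q[:,2],[5,50,97]).round(1))
r=L[masks(c)['red']&(abs(L[...,1])<40)&(L[...,2]>60)&(L[...,2]<150)&(L[...,0]>-150)&(L[...,0]<-40)]
print(len(r)); R=cv2.minAreaRect(r[:,[0,2]].astype(np.float32));print(R)
"
```

```text
t 9.2833 grasp local mm [-55.4  -0.4 183.9] yaw err 0.0025 z [ 0.011  0.002 -1.   ] F [ 1.3 -0.1 -0.2] w 0.06524407874989245 0.0 q [ 0.15  0.48  1.62 -0.    1.03  1.38]
side plate ((581.8013305664062, 215.6474609375), (129.8114471435547, 173.8695526123047), 19.226537704467773)
 col line slope,off [-8.58558338e-05  2.01851939e+00] y -109.315554401219 114.44936828214794 top z 96.52669878874039
 red xz rect ((-102.22584533691406, 101.09806060791016), (33.09325408935547, 42.73808670043945), 43.47896957397461) y [-4.98399043 10.34716596 12.51200752] ang 0.7564885566609525
 flap 408 [0.10726624 0.16353523 0.21919789] y [-17.79927425  22.20490298]
top plate ((589.9835205078125, 199.00552368164062), (129.70355224609375, 141.09043884277344), 17.72824478149414)
 col line slope,off [0.06269835 5.66952601] y -110.90955379313658 18.362931265667257 top z 103.69777204958838
 red xz rect ((-109.30415344238281, 184.89071655273438), (46.778656005859375, 200.61404418945312), 4.802631855010986) y [-10.79411373  -3.38927946   7.92159878] ang 0.38909062843750986
 flap 16 [0.11367564 0.16922468 0.22451503] y [ 6.82477751 19.31232124]
-62 92 [81.8 88.5 90.5]
-54 109 [82.2 88.7 90.3]
-46 109 [82.3 88.6 90.4]
-38 113 [81.9 88.5 90.4]
-30 125 [81.1 88.3 90.4]
-22 115 [73.1 89.2 95. ]
-14 101 [ 91.6  98.8 103.1]
-6 115 [ 99.1 102.2 103.6]
2 116 [100.  102.2 103.4]
10 135 [ 98.2 101.7 103.6]
18 171 [73.4 94.6 99.1]
26 221 [62.9 84.6 90.8]
34 114 [62.  76.7 85. ]
710
((-102.22584533691406, 101.09806060791016), (33.09325408935547, 42.73808670043945), 43.47896957397461)
```

View pics/s5.png

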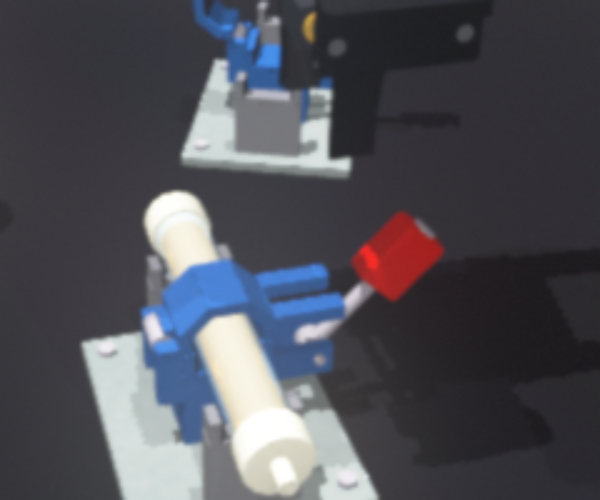

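The flap is fully shut, with a flat fork top at z 89, and the bolt is still at 0.75 rad with its red grip at crop (397,255). Next is the bolt.

Request:
send_rows(
  increments=[0, 0, 0, -2.1, -0.7, 0, 0.75, 0, 0, 0, -2.1, -0.7, 0, 0.75, 0, 0, 0, 0, 0, 0, 0.7, 0, 0, 0, 0, 0, -2.5, 0.7, 0, 0, 0, 0, 0, -2.5, 0.7, 0, 0, 0, 0, 0, -2.5, 0.7, 0, 0, 0, 0, 0, -2, 0.7, 0, 0, 0, 0, 0, -1.4, 0.7, 0, 0, 0, 0, 0, 0, 0.7, 0, 0, 0, 0, 0, 0, 0.7],
)

```text
time: 10.22
position: [0.4838, 0.1803, 0.057]
tool_rot: [0.986, 0.17, -0.002, -0.0]
ft_force: [0.5, 0.1, 0.2]
grip_width: 0.0607
grip_force: 0.0
```

```bash
python3 -c "
from h import *
from rig import robot
where(robot.get_obs())"
```

```text
t 10.2167 grasp local mm [-104.     1.1   68. ] yaw err 0.0021 z [-0.004 -0.001 -1.   ] F [0.5 0.1 0.2] w 0.06072631011292868 0.0 q [0.14 0.61 1.82 0.   0.71 1.37]
```

Request:
send_rows(
  increments=[0, 0, 0, 0.2, 0.1, 0.4, 0.3, 0, 0, 0, 0, 0, 0, 0.1, 0, 0, 0, 0, 0, 0, 0.1, 0, 0, 0, 0, 0, 0, 0.1, 0, 0, 0, 0, 0, 0, 0.1, 0, 0, 0, 0, 0, 0, 0.1, 0, 0, 0, 0, 0, 0, 0.1, 0, 0, 0, 0, 0, 0, 0.1, 0, 0, 0, 0, 0, 0, 0.1, 0, 0, 0, 0, 0, 0, 0.1, 0, 0, 0, 0, 0, 0, 0.1],
)

```text
time: 11.13
position: [0.487, 0.1812, 0.0626]
tool_rot: [0.986, 0.17, 0.0, 0.0]
ft_force: [-0.1, -2.8, 2.9]
grip_width: 0.02
grip_force: 15.0
```

```bash
python3 -c "
from h import *
from rig import robot
where(robot.get_obs())
b=np.linspace(.745,-.03,13);x=-54-70*np.sin(b);z=70*np.cos(b)
d=np.round(np.diff(np.round(np.c_[x*.9432,x*.3321,z]/10,1),axis=0),1)
print(', '.join('0, 0, 0, %g, %g, %g, 0.1'%tuple(r) for r in d))"
```

```text
t 11.1333 grasp local mm [-100.8    0.9   73.6] yaw err 0.0022 z [ 0. -0. -1.] F [-0.1 -2.8  2.9] w 0.019960087116895925 15.000114323047455 q [ 0.14  0.6   1.81 -0.    0.72  1.37]
0, 0, 0, 0.4, 0.1, 0.3, 0.1, 0, 0, 0, 0.3, 0.2, 0.3, 0.1, 0, 0, 0, 0.3, 0.1, 0.3, 0.1, 0, 0, 0, 0.4, 0.1, 0.2, 0.1, 0, 0, 0, 0.4, 0.2, 0.2, 0.1, 0, 0, 0, 0.4, 0.1, 0.2, 0.1, 0, 0, 0, 0.4, 0.1, 0.1, 0.1, 0, 0, 0, 0.4, 0.2, 0.1, 0.1, 0, 0, 0, 0.4, 0.1, 0.1, 0.1, 0, 0, 0, 0.5, 0.2, 0.1, 0.1, 0, 0, 0, 0.4, 0.1, 0, 0.1, 0, 0, 0, 0.4, 0.2, 0, 0.1
```

Request:
send_rows(
  increments=[0, 0, 0, 0.4, 0.1, 0.3, 0.1, 0, 0, 0, 0.3, 0.2, 0.3, 0.1, 0, 0, 0, 0.3, 0.1, 0.3, 0.1, 0, 0, 0, 0.4, 0.1, 0.2, 0.1, 0, 0, 0, 0.4, 0.2, 0.2, 0.1, 0, 0, 0, 0.4, 0.1, 0.2, 0.1, 0, 0, 0, 0.4, 0.1, 0.1, 0.1, 0, 0, 0, 0.4, 0.2, 0.1, 0.1, 0, 0, 0, 0.4, 0.1, 0.1, 0.1, 0, 0, 0, 0.5, 0.2, 0.1, 0.1, 0, 0, 0, 0.4, 0.1, 0, 0.1, 0, 0, 0, 0.4, 0.2, 0, 0.1, 0, 0, 0, 0, 0, 0, 0.1, 0, 0, 0, 0, 0, 0, 0.1],
)

```text
time: 12.3
position: [0.5327, 0.1972, 0.0811]
tool_rot: [0.985, 0.17, -0.002, 0.001]
ft_force: [-2.4, -5.5, 0.1]
grip_width: 0.02
grip_force: 15.0
```

```bash
python3 -c "
from h import *
from rig import robot
where(robot.get_obs())
measure('side',robot.camera('side'),np.array([.5823,.2138]),.3386)"
```

```text
t 12.3 grasp local mm [-52.3   0.9  92.1] yaw err 0.0029 z [-0.004 -0.002 -1.   ] F [-2.4 -5.5  0.1] w 0.02001278366846616 15.000294166384265 q [ 0.16  0.62  1.68 -0.    0.85  1.39]
side plate ((581.6473388671875, 215.7364501953125), (130.03578186035156, 171.89016723632812), 19.298099517822266)
 col line slope,off [3.56228617e-04 1.93179185e+00] y -106.7042499208125 114.39837653742276 top z 96.21534106417703
 red xz rect ((-44.717552185058594, 191.124755859375), (72.15145874023438, 176.70016479492188), 5.787769317626953) y [-18.71710442   9.86402505  51.25335905] ang -0.0656801573899861
 flap 305 [0.11186883 0.17062761 0.22503828] y [-17.18429533  22.43261496]
```

Request:
send_rows(
  increments=[0, 0, 0, 0.3, 0.1, 0, 0.1, 0, 0, 0, 0, 0, 0, 0.1, 0, 0, 0, 0, 0, 0, 0.5, 0, 0, 0, 0, 0, 0, 0.5, 0, 0, 0, 0, 0, 0, 0.5, 0, 0, 0, 0, 0, 0, 0.5, 0, 0, 0, 0, 0, 0, 0.5, 0, 0, 0, 0, 0, 1, 0.5, 0, 0, 0, 0, 0, 2, 0.5, 0, 0, 0, 0, 0, 3, 0.5, 0, 0, 0, 0, 0, 3, 0.5, 0, 0, 0, 0, 0, 3, 0.5, 0, 0, 0, 0, 0, 2, 0.5, 0, 0, 0, 0, 0, 0, 0.5, 0, 0, 0, 0, 0, 0, 0.5],
)

```text
time: 13.6
position: [0.5377, 0.1998, 0.2235]
tool_rot: [0.985, 0.17, 0.002, -0.0]
ft_force: [-0.0, -0.5, -0.6]
grip_width: 0.0437
grip_force: 0.0
```

```bash
python3 -c "
from h import *
from rig import robot
where(robot.get_obs())
c=robot.camera('side');cv2.imwrite('pics/s6.png',c['image'][:,:,::-1])
measure('side',c,np.array([.5823,.2138]),.3386)
yaw=.3386;cx=np.array([np.cos(yaw),np.sin(yaw)]);cy=np.array([-cx[1],cx[0]])
P=cloud(c);L=np.concatenate([((P[...,:2]-np.array([.5823,.2138]))@np.stack([cx,cy],1)),P[...,2:]],-1)*1000
r=L[masks(c)['red']&(abs(L[...,1])<40)&(L[...,2]>60)&(L[...,2]<150)&(L[...,0]>-150)&(L[...,0]<-10)]
R=cv2.minAreaRect(r[:,[0,2]].astype(np.float32));print(R, np.arctan2(-R[0][0]-54,R[0][1]-50))"
```

```text
t 13.6 grasp local mm [-46.8   1.6 234.5] yaw err 0.0024 z [ 0.004  0.001 -1.   ] F [-0.  -0.5 -0.6] w 0.043700674070783437 0.0 q [0.16 0.43 1.54 0.   1.16 1.39]
side plate ((581.76025390625, 215.79891967773438), (129.8960418701172, 173.3937530517578), 19.238924026489258)
 col line slope,off [4.89401198e-04 1.83139075e+00] y -107.37302934860072 114.3061467293997 top z 97.15411335006705
 red xz rect ((-53.857421875, 189.21670532226562), (178.53781127929688, 31.20822525024414), 88.24440002441406) y [-4.74959716 10.39712926 12.5634048 ] ang -0.001024144874145535
 flap 307 [0.11234984 0.17146217 0.22327059] y [-16.38006032  22.26242908]
((-55.99347686767578, 121.75587463378906), (30.10051155090332, 42.10191345214844), 2.6293697357177734) 0.027774231125641716
```

View pics/s6.png

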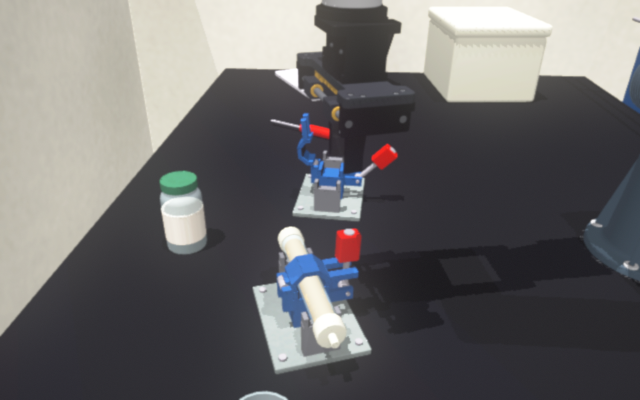

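The flap is shut and the red grip stands upright at (348,245), about 0.03 rad. The column is in place and the gripper is well clear above.

```bash
python3 -c "
from rig import robot
print(robot.hand_in())"
```

```text
the job is handed in; nothing more can be done
None
```

I handed in the job at about 14 s: the loaded clamp's flap is fully shut over the column, the bolt is upright in the slot (about 0.03 rad), the column has not measurably moved and the empty clamp was left alone; the hand-in returned no verdict.

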